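Make up an espresso kit and a flavour kit

TASK

Make up two coffee kits from the things in the front row, each thing standing upright on the floor of its own cell. Espresso kit, in the three-cell tray: the tamper in the left cell (as the robot sees it), the dosing cup in the middle, the levelling tool in the right cell; flavour kit, in the two-cell tray: the spice jar in the wide cell and the dropper bottle in the narrow one. The filter basket in the row is not wanted: leave it where it stands.

Things in the scene. Friction and masses are not known exactly. Their poses are not given: they have to be found in the camera images.
- tamper: Coffee tamper: round steel foot 58 mm across and 26 mm high, upright dark handle about 30 mm across above it, 102 mm tall in all, 0.38 kg. Best gripped by the handle, 50 to 95 mm up. Its origin is the centre of its underside; z points up along its axis. It stands upright on the table at the start, in the front row.
- dosing_cup: Plain open steel cup without a handle, 58 mm across, 50 mm tall, 0.11 kg; can be gripped across its outside. Its origin is the centre of its underside; z points up along its axis. It stands upright on the table at the start, in the front row.
- distributor: Levelling tool (distributor): a low solid round puck with a dark top, 62 mm across, 33 mm tall, 0.32 kg; gripped across its outside. In its cell grip it so that the fingertips stay above the tray's 13 mm walls. Its origin is the centre of its underside; z points up along its axis. It stands upright on the table at the start, in the front row.
- jar: Spice jar with a screw cap (fixed): round, 44 mm across, 105 mm tall, 0.11 kg. Its origin is the centre of its underside; z points up along its axis. It stands upright on the table at the start, in the front row.
- dropper: Small dropper bottle: round body 34 mm (collider 32 mm) across up to 62 mm, shoulder and narrow black pipette cap above (24 mm, then 12 mm across), 102 mm tall, 0.07 kg. Grip the body. Its origin is the centre of its underside; z points up along its axis. It stands upright on the table at the start, in the front row.
- filter_basket: Bystander: a shallow open steel filter basket with a rim, 65 mm across, 24 mm tall, loose, among the things of the front row. Its origin is the centre of its underside; z points up along its axis. It stands upright on the table at the start, in the front row.
- tray_three: Wooden tray with three equal cells in a row, 260 x 90 mm. Fixed. Origin: centre of its underside; x across it (away from the robot), y along it (to the robot's left; turned at most 0.15 rad), z up. Walls 5 mm thick, 13 mm high; cell floors 4 mm over the table; cells 80 mm deep in x, centred on x = 0. Cells 80 mm wide in y, centres at y = +0.085 (left), 0 (middle), -0.085 (right).
- tray_two: Wooden tray with two unequal cells, 155 x 90 mm. Fixed. Origin: centre of its underside; x across it (away from the robot), y along it (to the robot's left; turned at most 0.15 rad), z up. Walls 5 mm thick, 13 mm high; cell floors 4 mm over the table; cells 80 mm deep in x, centred on x = 0. Wide cell 85 mm wide, centre at y = +0.030; narrow cell 55 mm wide, centre at y = -0.045.

How it is judged:
By the outcome, as a careful person would: the job done as asked, in the order asked, and still so for the second after the job is handed in, with the robot touching nothing.
It also fails if it takes over 112 s, if anything falls off the work surface, if the arm or the gripper's body presses on something with over 40 N, if the wrist force passes 120 N, or if a joint passes its speed limit or range.

ROBOT

A 6-joint arm with a two-finger parallel gripper is mounted at the origin on a cart in front of the work surface, level with it; the furniture and walls round the work are solid. World frame = base frame: x ahead of the robot, y to its left, z up, the work surface at z = 0. Lengths are in m, angles in degrees, forces in N, time in s.
With the tool pointing down it reaches from about 0.35 to 0.975 m from the base axis. Payload 4.9 kg.
Tool frame: the origin (TCP) lies between the finger pads; the fingertips stand 14 mm ahead of it and the grasp point (between the pads) lies 5 mm behind it; z points along the fingers, y is the line along which they close (so a half turn about z gives the same grasp; the last joint's range is limited). The gripper opens to 85 mm and grips with 20 to 120 N. Pads are 22 mm wide; open, the fingers measure 114 mm over their backs; the gripper's body (76 mm by 85 mm) begins 54 mm behind the grasp point. The pads swing forward as they close: fully open they stand 13 mm farther back than shut.
Start: joints at [59.244, 3.019, 92.412, -0, 84.569, -6.818], TCP at [0.254, 0.571, 0.245] pointing down, gripper open.
Joint ranges: [-172.51, 172.51], [-57.92, 126.97], [3.15, 148.05], [-58.71, 238.71], [5.1, 150.11], [-179.66, 179.66]. Speed limits (degrees/s): [147.25, 147.25, 180, 180, 180, 180].

INTERFACE

Orientations are given as [roll, pitch, yaw] about the fixed x, y, z axes, in that order (R = Rz(yaw) Ry(pitch) Rx(roll)).
In Python, from workcell import bot gives the robot as it stands.
- The arm moves only by the shell command python3 -m handwheel 'ROWS' [OPENING]. ROWS is JSON, one flat list of numbers, 6 for each row, row after row: the shift along the tool's x, y, z in units of 0.1 m (1.0 is 0.1 m), then the turn, a rotation vector about the tool's x, y, z in units of pi/2 rad (1.0 is pi/2 rad). In form: [x, y, z, ax, ay, az, x, y, z, ax, ay, az, ...]. A call has 1 to 10 rows; each row is the pose to reach, as a shift and turn from the pose commanded when the call began, along the tool's axes at that moment; what a row does not reach only later rows make up. A row lasts 1/8 s, in which the tool goes at most 62.5 mm and 10.7 degrees, less where a joint would pass 70% of its speed; a pose out of reach is approached as far as the arm can. A call with a number of a shift or a turn outside -1 to 1 is refused whole. A call with a gripper value outside its range is refused whole. OPENING is the opening, from -1 (shut) to 1 (fully open), set as the call begins (- or left out, the last holds). The fingers move at their own pace and stop on an object; the grip force is fixed at half the most. Time passes only in rows, so rows that repeat a pose let the fingers close. It gives the time, the measured TCP pose, the force, the opening and the grip force at its end, in the units of the state.
- bot.read_state(): the state, without advancing time (a new reading comes with each control period).
- bot.grab_frame(name): name is "scene" or "top" or "wrist"; returns the picture (400x640x3 uint8, red, green, blue); there is no depth.
- bot.get_calibration(name): a dict with "intrinsics" (3x3 intrinsics, pixels), "D" ([k1, k2, p1, p2, k3] as OpenCV has them; the pictures are not rectified), "rvec" (rotation vector, rad) and "tvec" (3), from world to camera coordinates, as OpenCV has them. Camera axes: x right, y down, z forward; pixel columns grow to the right and rows downward; lengths in m; the calibration is good to about 2 mm. A picture is of the moment at which its call begins: read the wrist's pose just before it. get_calibration takes no time and is no camera call; for the wrist camera it gives the pose at the moment of the call.
- bot.close_job(): hands the job in; it is judged then, once.
The state is a dict: "time_s": time; "qpos": joint angles; "joint_vel": joint speeds; "effort": joint torques, N m; "position": TCP position; "tcp_rot": TCP orientation; "force": force on the tool from outside, world axes, zero at the start; "ft_torque": the same for the moment, N m; "finger_gap": finger opening in m; "grip_force": force on a finger pad.
Only numpy, scipy, OpenCV 4.12 (cv2) and the standard library are available. Lean on these libraries where they do the work, as an engineer would, in place of code of your own. Each camera call takes 0.05 s, during which the arm holds its last target. There are 200 camera calls.

## Working session

There is one attempt and no reset: what is moved stays moved. The work goes in short steps, Python scripts to look and compute and a shell command to move; the robot and the scene stay as the last step left them, time stands still between calls to the robot, and variables do not carry over. Pictures are saved under pics/ and viewed, at most 14 in all, crops included, and the job is handed in when it is done.

```bash
mkdir -p pics; ls
python3 - <<'E'
from workcell import bot
import cv2,numpy as np
s=bot.read_state();print({k:np.round(v,3).tolist() for k,v in s.items()})
for n in("top","scene"):
    cv2.imwrite(f"pics/{n}0.png",cv2.cvtColor(bot.grab_frame(n),cv2.COLOR_RGB2BGR))
    c=bot.get_calibration(n);print(n,{k:np.round(v,4).tolist() for k,v in c.items()})
E
```

```text
pics
{'time_s': 0.0, 'qpos': [59.244, 3.057, 92.492, 0.001, 84.571, -6.818], 'joint_vel': [-0.087, 0.065, 0.011, -0.062, -0.011, -0.001], 'effort': [0.0, -39.371, -37.016, -0.0, 0.007, 0.0], 'position': [0.253, 0.571, 0.244], 'tcp_rot': [-179.881, -0.015, 156.062], 'force': [-0.522, 0.326, 0.372], 'ft_torque': [0.042, 0.062, -0.02], 'grip_force': 0.0, 'finger_gap': 0.085}
top {'intrinsics': [[495.664, 0.0, 314.8742], [0.0, 495.664, 197.8261], [0.0, 0.0, 1.0]], 'D': [-0.1212, 0.0, 0.0, 0.0, 0.0], 'rvec': [2.1662, -2.1058, 0.1743], 'tvec': [0.0912, 0.5137, 1.2188]}
scene {'intrinsics': [[465.4689, 0.0, 321.1137], [0.0, 465.4689, 201.8712], [0.0, 0.0, 1.0]], 'D': [-0.0671, 0.0, 0.0, 0.0, 0.0], 'rvec': [2.1963, -0.8291, 0.3445], 'tvec': [-0.3419, 0.306, 0.9517]}
```

View pics/top0.png

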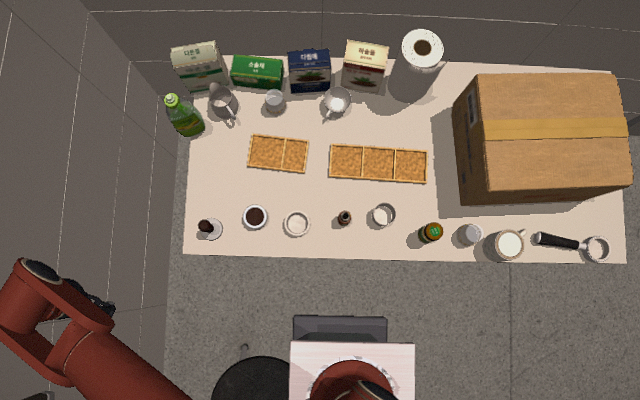

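View pics/scene0.png

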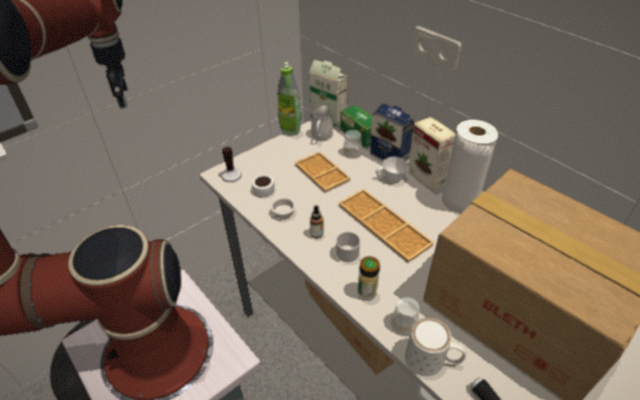

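The top view shows, left to right: tamper (209,229), puck with dark top (255,216), filter basket (296,224), dropper (344,217), cup (383,215) and jar (431,232). Tray_two is at (278,153) and tray_three at (378,163). I'll enlarge two crops.

Run:
```python
import cv2
im=cv2.imread("pics/top0.png")
cv2.imwrite("pics/ca.png",cv2.resize(im[190:260,180:320],None,fx=5.7,fy=5.7,interpolation=cv2.INTER_CUBIC)[:,:798])
cv2.imwrite("pics/cb.png",cv2.resize(im[190:260,320:460],None,fx=5.7,fy=5.7,interpolation=cv2.INTER_CUBIC)[:,:798])
cv2.imwrite("pics/cc.png",cv2.resize(im[120:200,240:440],None,fx=4,fy=4,interpolation=cv2.INTER_CUBIC))
```

```text
(no output)
```

View pics/ca.png

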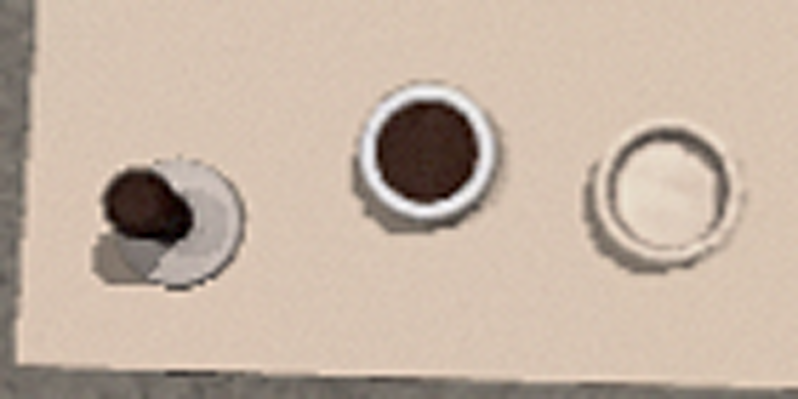

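View pics/cb.png

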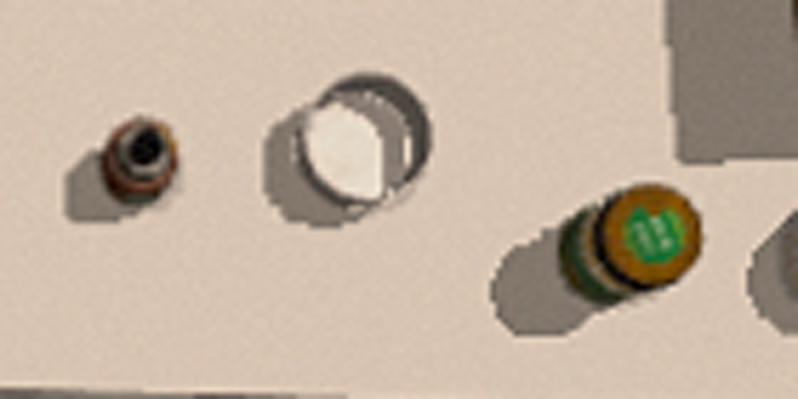

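View pics/cc.png

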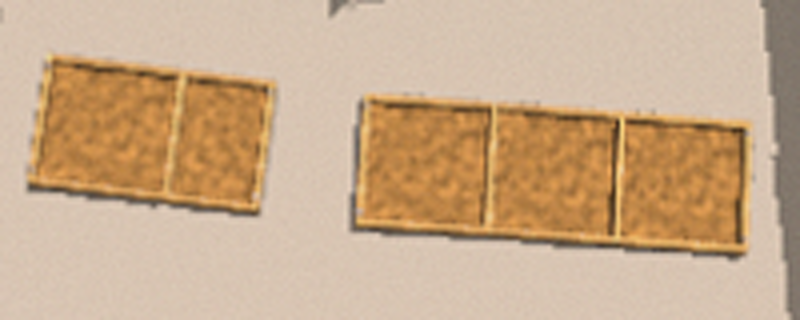

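```bash
cat > h.py <<'E'
from workcell import bot
import cv2,numpy as np
def w(n,u,v,z,c=None):
    c=c or bot.get_calibration(n);K,D=np.array(c["intrinsics"]),np.array(c["D"])
    p=cv2.undistortPoints(np.array([[[u,v]]],float),K,D)[0,0]
    R=cv2.Rodrigues(np.array(c["rvec"]))[0];t=np.array(c["tvec"]).ravel()
    o=-R.T@t;d=R.T@np.array([p[0],p[1],1]);return (o+d*(z-o[2])/d[2])
def px(n,P):
    c=bot.get_calibration(n)
    return cv2.projectPoints(np.array([P],float),np.array(c["rvec"]),np.array(c["tvec"]),np.array(c["intrinsics"]),np.array(c["D"]))[0].ravel()
def delta(target,yaw=None):
    "tool-axis shift (0.1 m units) and yaw turn (pi/2 units) to a world target"
    s=bot.read_state();from scipy.spatial.transform import Rotation as Ro
    R=Ro.from_euler('xyz',s["tcp_rot"],degrees=True).as_matrix()
    return np.round(R.T@(np.array(target)-s["position"])*10,3), s["tcp_rot"]
E
python3 - <<'E'
from h import *
f=5.7
P={'tamperfoot':(178,223,.026,180,190,f),'tamperhead':(137,200,.095,180,190,f),'distributor':(427,151,.033,180,190,f),'basket':(667,196,.024,180,190,f),
'droptip':(146,147,.102,320,190,f),'dropshoulder':(141,162,.062,320,190,f),'cup':(365,139,.05,320,190,f),'jar':(651,237,.105,320,190,f)}
for k,(u,v,z,a,b,g) in P.items(): 
    q=w("top",(u+.5)/g-.5+a,(v+.5)/g-.5+b,z);print(k,q.round(4),'r',np.hypot(*q[:2]).round(3), 'scene px',px("scene",q).round(0))
for n,c,ctr in (("two",[(48,56),(273,82),(258,212),(30,186)],[.03,-.045]),("three",[(364,96),(749,123),(745,253),(354,228)],[.085,0,-.085])):
    q=np.array([w("top",(u+.5)/4-.5+240,(v+.5)/4-.5+120,.013) for u,v in c]);m=q.mean(0)
    e=[np.linalg.norm(q[i]-q[(i+1)%4]).round(4) for i in range(4)]
    l=(q[0]+q[3]-q[1]-q[2])/2;d=(q[0]+q[1]-q[2]-q[3])/2;yw=np.arctan2(-l[0],l[1]);y2=np.arctan2(d[1],d[0])
    print(n,m.round(4),e,'yaw',np.degrees([yw,y2]).round(2))
    for y in ctr: p=m[:2]+y*np.array([-np.sin(yw),np.cos(yw)]);print(' cell',p.round(4),'r',np.hypot(*p).round(3))
E
```

```text
tamperfoot [0.4257 0.3702 0.026 ] r 0.564 scene px [230. 169.]
tamperhead [0.4284 0.3738 0.095 ] r 0.569 scene px [226. 149.]
distributor [0.4608 0.2584 0.033 ] r 0.528 scene px [262. 181.]
basket [0.4447 0.1506 0.024 ] r 0.47 scene px [281. 205.]
droptip [0.4603 0.0314 0.102 ] r 0.461 scene px [314. 204.]
dropshoulder [0.4588 0.031  0.062 ] r 0.46 scene px [314. 217.]
cup [ 0.4733 -0.0686  0.05  ] r 0.478 scene px [346. 239.]
jar [ 0.4274 -0.1829  0.105 ] r 0.465 scene px [368. 262.]
two [0.633  0.2077 0.013 ] [np.float64(0.1513), np.float64(0.0889), np.float64(0.1515), np.float64(0.0895)] yaw [-5.19 -4.64]
 cell [0.6358 0.2376] r 0.679
 cell [0.629  0.1629] r 0.65
three [ 0.6129 -0.0584  0.013 ] [np.float64(0.2573), np.float64(0.0885), np.float64(0.2581), np.float64(0.0898)] yaw [-2.16 -2.67]
 cell [0.6161 0.0266] r 0.617
 cell [ 0.6129 -0.0584] r 0.616
 cell [ 0.6097 -0.1433] r 0.626
```

The measurements agree with each other: edge lengths match the given tray sizes to within 2 %, and the foot/head and tip/shoulder pairs agree to 3–4 mm. First I turn to yaw 90 (tool x = +y, tool y = +x) and go over the tamper.

```bash
python3 -m handwheel '[-0.2,-0.1,0,0,0,0.1, -0.4,-0.2,0,0,0,0.2, -0.6,-0.3,0,0,0,0.3, -0.8,-0.4,0,0,0,0.4, -1,-0.5,0,0,0,0.5, -1,-0.5,0,0,0,0.6, -1,-0.5,0,0,0,0.7, -1,-0.5,0,0,0,0.734, -1,-0.5,0,0,0,0.734]' 1
python3 -m handwheel '[-0.3,0.3,0,0,0,0, -0.7,0.7,0,0,0,0, -1,1,0,0,0,0, -1,1,0,0,0,0]'
python3 -c "
from h import *
print(delta((.427,.372,.07)))"
```

```text
time_s: 1.23
position: [0.3245, 0.4847, 0.2447]
tcp_rot: [-180.0, 0.0, 90.0]
force: [0.0, 0.1, -0.4]
finger_gap: 0.0852
grip_force: 0.0
time_s: 1.72
position: [0.4262, 0.3832, 0.245]
tcp_rot: [-180.0, 0.0, 89.8]
force: [-0.2, 0.3, -0.2]
finger_gap: 0.085
grip_force: 0.0
(array([-0.111,  0.009,  1.75 ]), array([-1.79987504e+02,  2.83341423e-02,  8.98235017e+01]))
```

```bash
python3 -m handwheel '[-0.12,0.01,0.4,0,0,0, -0.12,0.01,0.8,0,0,0, -0.12,0.01,1,0,0,0]'
python3 -m handwheel '[0,0,0.4,0,0,0, 0,0,0.75,0,0,0, 0,0,0.75,0,0,0]'
python3 -m handwheel '[0,0,0,0,0,0, 0,0,0,0,0,0, 0,0,0,0,0,0, 0,0,0,0,0,0, 0,0,0,0,0,0, 0,0,0,0,0,0]' -1
```

```text
time_s: 2.1
position: [0.4238, 0.3728, 0.1425]
tcp_rot: [-179.8, 0.1, 90.1]
force: [0.4, -0.7, 0.8]
finger_gap: 0.0853
grip_force: 0.0
time_s: 2.48
position: [0.4234, 0.3723, 0.0676]
tcp_rot: [-179.7, 0.2, 90.1]
force: [-1.3, -0.3, -0.5]
finger_gap: 0.0853
grip_force: 0.0
time_s: 3.22
position: [0.4271, 0.3737, 0.0722]
tcp_rot: [179.8, -0.1, 90.0]
force: [2.0, -0.4, 5.9]
finger_gap: 0.0279
grip_force: 58.9
```

```bash
python3 -m handwheel '[0,0,-0.3,0,0,0, 0,0,-0.7,0,0,0, 0,0,-1,0,0,0]'
python3 -m handwheel '[-0.25,0.3,0,0,0,0, -0.6,0.65,0,0,0,0, -1,1,0,0,0,0]'
python3 -m handwheel '[-0.4,0.35,0,0,0,0, -0.75,0.7,0,0,0,0, -1,0.9,0,0,0,0]'
python3 -m handwheel '[-0.4,0,0,0,0,0, -0.75,0,0,0,0,0, -1,0,0,0,0,0]'
python3 -m handwheel '[-0.25,0,0,0,0,0, -0.46,0,0,0,0,0, -0.46,0,0,0,0,0, -0.46,0,0,0,0,0, -0.46,0,0,0,0,0]'
python3 -c "
from h import *
print(delta((.616,.0266,.074)))
cv2.imwrite('pics/t1.png',cv2.resize(cv2.cvtColor(bot.grab_frame('scene'),cv2.COLOR_RGB2BGR)[120:300,180:460],None,fx=2.8,fy=2.8))"
```

```text
time_s: 3.6
position: [0.4248, 0.3725, 0.17]
tcp_rot: [-179.9, 0.1, 90.0]
force: [0.9, 0.6, -4.1]
finger_gap: 0.0278
grip_force: 60.0
time_s: 3.98
position: [0.525, 0.2718, 0.1683]
tcp_rot: [-179.8, 0.0, 90.1]
force: [-0.4, -0.5, -3.8]
finger_gap: 0.0281
grip_force: 60.2
time_s: 4.35
position: [0.6156, 0.1709, 0.168]
tcp_rot: [-179.8, 0.0, 89.9]
force: [-0.3, -0.7, -4.1]
finger_gap: 0.028
grip_force: 60.3
time_s: 4.72
position: [0.6141, 0.0715, 0.1677]
tcp_rot: [-179.7, -0.0, 89.9]
force: [-0.0, 0.2, -3.6]
finger_gap: 0.0279
grip_force: 60.4
time_s: 5.35
position: [0.6156, 0.0277, 0.1701]
tcp_rot: [-180.0, -0.0, 90.1]
force: [0.5, 0.1, -4.1]
finger_gap: 0.0282
grip_force: 60.4
(array([-0.012,  0.005,  0.961]), array([-1.79977136e+02, -2.07869251e-02,  9.00558196e+01]))
```

View pics/t1.png

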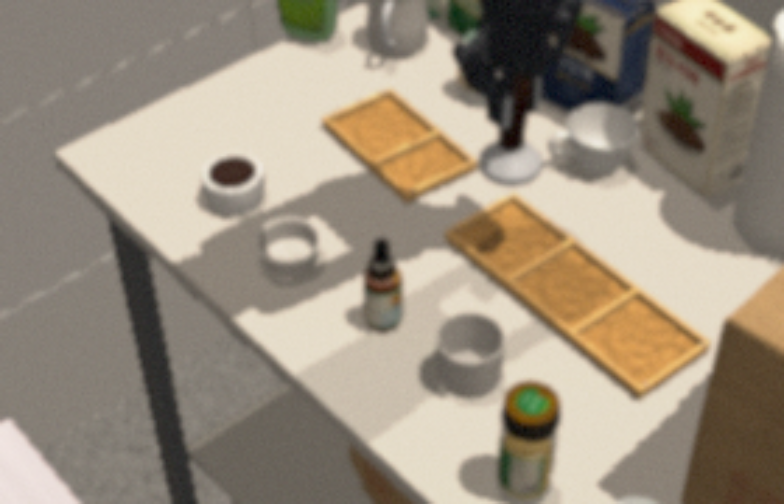

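The tamper hangs upright at crop pixel (510,160), above the left cell at (505,235). Next I lower it and release.

```bash
python3 -m handwheel '[0,0,0.3,0,0,0, 0,0,0.6,0,0,0, 0,0,0.8,0,0,0, 0,0,0.9,0,0,0, 0,0,0.95,0,0,0, 0,0,0.95,0,0,0]'
python3 -m handwheel '[0,0,0,0,0,0, 0,0,0,0,0,0, 0,0,0,0,0,0, 0,0,0,0,0,0]' 1
python3 -m handwheel '[0,0,-0.3,0,0,0, 0,0,-0.7,0,0,0, 0,0,-1,0,0,0, 0,0,-1,0,0,0]'
python3 -c "
from h import *
print(delta((.4733,-.0686,.03)))"
```

```text
time_s: 6.15
position: [0.6167, 0.0269, 0.0765]
tcp_rot: [179.9, 0.0, 90.0]
force: [0.2, -0.2, -4.5]
finger_gap: 0.0281
grip_force: 60.5
time_s: 6.65
position: [0.616, 0.0269, 0.0757]
tcp_rot: [180.0, 0.0, 90.0]
force: [0.5, 0.4, 0.6]
finger_gap: 0.085
grip_force: 0.0
time_s: 7.15
position: [0.6177, 0.0268, 0.179]
tcp_rot: [179.6, 0.0, 90.0]
force: [0.2, 0.2, -0.1]
finger_gap: 0.0853
grip_force: 0.0
(array([-0.953, -1.454,  1.481]), array([1.79616065e+02, 2.99541013e-02, 9.00058349e+01]))
```

```bash
python3 -m handwheel '[-0.3,-0.3,0,0,0,0, -0.65,-0.7,0,0,0,0, -0.95,-1,0,0,0,0]'
python3 -m handwheel '[0,-0.25,0.3,0,0,0, 0,-0.43,0.6,0,0,0, 0,-0.43,0.7,0,0,0, 0,-0.43,0.7,0,0,0, 0,-0.43,0.7,0,0,0]'
python3 -c "
from h import *
print(delta((.4733,-.0686,.03)))
cv2.imwrite('pics/w2.png',cv2.cvtColor(bot.grab_frame('wrist'),cv2.COLOR_RGB2BGR));print(px('wrist',(.4733,-.0686,.05)))"
```

```text
time_s: 7.52
position: [0.5134, -0.0686, 0.1731]
tcp_rot: [-179.8, -0.0, 90.0]
force: [0.5, -0.0, 0.8]
finger_gap: 0.0854
grip_force: 0.0
time_s: 8.15
position: [0.4742, -0.0683, 0.1066]
tcp_rot: [179.9, 0.0, 90.0]
force: [0.2, 0.1, 0.2]
finger_gap: 0.0852
grip_force: 0.0
(array([-0.003, -0.011,  0.766]), array([1.79879232e+02, 3.36320750e-02, 9.00222681e+01]))
[317.35893058 227.01256071]
```

View pics/w2.png

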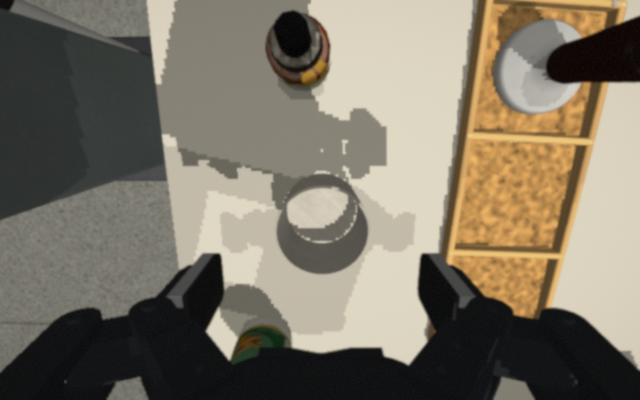

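The wrist view shows the tamper upright in its cell at (540,65). The cup rim is centred near (322,228), against a predicted (317,227), so I go down and grip.

```bash
python3 -m handwheel '[0,0,0.3,0,0,0, 0,0,0.6,0,0,0, 0,0,0.74,0,0,0, 0,0,0.74,0,0,0]'
python3 -m handwheel '[0,0,0,0,0,0, 0,0,0,0,0,0, 0,0,0,0,0,0, 0,0,0,0,0,0, 0,0,0,0,0,0]' -1
python3 -m handwheel '[0,0,-0.4,0,0,0, 0,0,-0.8,0,0,0, 0,0,-0.8,0,0,0]'
python3 -m handwheel '[0.05,0.35,0,0,0,0, 0.1,0.7,0,0,0,0, 0.1,1,0,0,0,0]'
python3 -m handwheel '[0,0.25,0,0,0,0, 0,0.4,0,0,0,0, 0,0.4,0,0,0,0, 0,0.4,0,0,0,0, 0,0.4,0,0,0,0]'
python3 -c "
from h import *
print(delta((.6129,-.0584,.034)))"
```

```text
time_s: 8.7
position: [0.4727, -0.0679, 0.031]
tcp_rot: [-179.9, -0.0, 90.0]
force: [0.1, -0.0, -0.3]
finger_gap: 0.0853
grip_force: 0.0
time_s: 9.32
position: [0.4744, -0.0686, 0.0334]
tcp_rot: [179.8, 0.1, 90.0]
force: [0.1, -0.8, 6.0]
finger_gap: 0.0556
grip_force: 64.2
time_s: 9.7
position: [0.4753, -0.0688, 0.1154]
tcp_rot: [179.5, 0.1, 90.0]
force: [0.8, 0.1, -0.8]
finger_gap: 0.0556
grip_force: 64.4
time_s: 10.07
position: [0.5728, -0.0575, 0.1095]
tcp_rot: [-179.9, -0.0, 90.0]
force: [0.0, -0.6, -0.8]
finger_gap: 0.0557
grip_force: 64.3
time_s: 10.7
position: [0.6119, -0.058, 0.1112]
tcp_rot: [-180.0, -0.0, 90.0]
force: [0.9, 0.6, -1.7]
finger_gap: 0.0555
grip_force: 64.3
(array([-0.004,  0.01 ,  0.772]), array([-1.79968875e+02, -3.00212876e-03,  8.99937257e+01]))
```

```bash
python3 -m handwheel '[0,0,0.3,0,0,0, 0,0,0.55,0,0,0, 0,0,0.7,0,0,0, 0,0,0.75,0,0,0, 0,0,0.75,0,0,0, 0,0,0.75,0,0,0]'
python3 -m handwheel '[0,0,0,0,0,0, 0,0,0,0,0,0, 0,0,0,0,0,0, 0,0,0,0,0,0]' 1
python3 -m handwheel '[0,0,-0.3,0,0,0, 0,0,-0.7,0,0,0, 0,0,-1,0,0,0, 0,0,-1,0,0,0]'
python3 -c "
from h import *
print(delta((.4608,.2584,.025)))"
```

```text
time_s: 11.45
position: [0.6133, -0.0582, 0.0374]
tcp_rot: [179.9, 0.0, 90.0]
force: [-1.7, 0.2, 1.9]
finger_gap: 0.056
grip_force: 64.7
time_s: 11.95
position: [0.6127, -0.058, 0.0362]
tcp_rot: [-180.0, -0.0, 90.0]
force: [-0.2, 0.0, 0.5]
finger_gap: 0.0855
grip_force: 0.0
time_s: 12.45
position: [0.6149, -0.0585, 0.1399]
tcp_rot: [179.6, 0.1, 90.0]
force: [0.3, 0.2, -0.1]
finger_gap: 0.0855
grip_force: 0.0
(array([ 3.171, -1.548,  1.134]), array([1.79628005e+02, 8.26591242e-02, 9.00022585e+01]))
```

```bash
python3 -m handwheel '[0,-0.3,-0.2,0,0,0, 0,-0.7,-0.4,0,0,0, 0.3,-1,-0.4,0,0,0]'
python3 -m handwheel '[0.35,-0.3,0,0,0,0, 0.7,-0.52,0,0,0,0, 1,-0.52,0,0,0,0]'
python3 -m handwheel '[0.4,0,0,0,0,0, 0.8,0,0,0,0,0, 1,0,0,0,0,0]'
python3 -m handwheel '[0.4,0,0.3,0,0,0, 0.8,0,0.6,0,0,0, 0.87,0,0.8,0,0,0, 0.87,0,0.8,0,0,0, 0.87,0,0.8,0,0,0]'
python3 -c "
from h import *
print(delta((.4608,.2584,.025)))
print(px('wrist',(.4608,.2584,.033)))
cv2.imwrite('pics/w3.png',cv2.cvtColor(bot.grab_frame('wrist'),cv2.COLOR_RGB2BGR))"
```

```text
time_s: 12.82
position: [0.5119, -0.0288, 0.1763]
tcp_rot: [180.0, 0.0, 89.8]
force: [0.2, -0.0, -0.6]
finger_gap: 0.0852
grip_force: 0.0
time_s: 13.2
position: [0.4585, 0.073, 0.1742]
tcp_rot: [-179.8, -0.0, 90.0]
force: [0.1, 0.1, 0.6]
finger_gap: 0.0851
grip_force: 0.0
time_s: 13.58
position: [0.4595, 0.1735, 0.1743]
tcp_rot: [-179.8, 0.0, 90.1]
force: [-0.2, -0.4, -0.1]
finger_gap: 0.0854
grip_force: 0.0
time_s: 14.2
position: [0.4607, 0.2586, 0.0963]
tcp_rot: [-180.0, 0.0, 90.0]
force: [-0.8, 0.4, 0.4]
finger_gap: 0.0851
grip_force: 0.0
(array([-0.001,  0.001,  0.713]), array([-1.79984126e+02,  1.36383376e-02,  8.99799098e+01]))
[319.38870446 223.23736348]
```

View pics/w3.png

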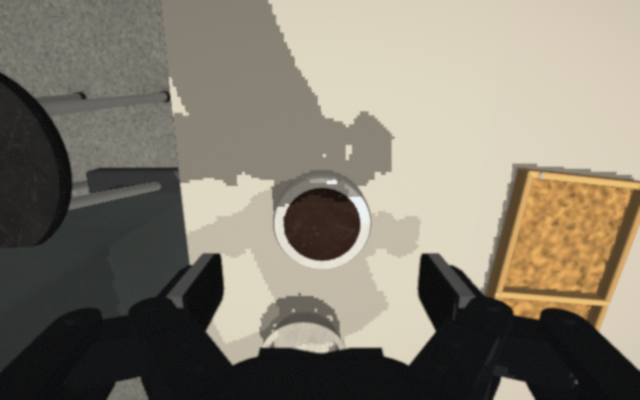

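The puck is centred at (322,221), against a predicted (319,223). I grip it, lift it and carry it across.

```bash
python3 -m handwheel '[0,0,0.3,0,0,0, 0,0,0.6,0,0,0, 0,0,0.71,0,0,0, 0,0,0.71,0,0,0]'
python3 -m handwheel '[0,0,0,0,0,0, 0,0,0,0,0,0, 0,0,0,0,0,0, 0,0,0,0,0,0, 0,0,0,0,0,0]' -1
python3 -m handwheel '[0,0,-0.3,0,0,0, 0,0,-0.7,0,0,0, 0,0,-1,0,0,0]'
python3 -m handwheel '[0,0,-0.3,0,0,0, -0.3,0,-0.5,0,0,0, -0.6,0,-0.5,0,0,0, -1,0,-0.5,0,0,0]'
```

```text
time_s: 14.75
position: [0.4608, 0.2586, 0.0255]
tcp_rot: [-180.0, 0.0, 90.0]
force: [0.1, -0.4, -0.2]
finger_gap: 0.0853
grip_force: 0.0
time_s: 15.38
position: [0.4622, 0.2596, 0.0276]
tcp_rot: [179.8, -0.1, 90.0]
force: [-1.8, -0.7, 6.5]
finger_gap: 0.06
grip_force: 65.7
time_s: 15.75
position: [0.4609, 0.2591, 0.1271]
tcp_rot: [179.9, -0.0, 90.0]
force: [0.6, 1.1, -2.2]
finger_gap: 0.0598
grip_force: 66.0
time_s: 16.25
position: [0.4605, 0.1584, 0.1757]
tcp_rot: [179.9, -0.0, 90.1]
force: [0.3, -1.4, -3.0]
finger_gap: 0.0597
grip_force: 66.1
```

```bash
python3 -m handwheel '[-0.35,0,0,0,0,0, -0.7,0,0,0,0,0, -1,0,0,0,0,0]'
python3 -m handwheel '[-0.35,0,0,0,0,0, -0.7,0.1,0,0,0,0, -1,0.3,0,0,0,0]'
python3 -m handwheel '[-0.35,0.3,0,0,0,0, -0.7,0.7,0,0,0,0, -1,1,0,0,0,0]'
python3 -m handwheel '[-0.02,0.19,0.2,0,0,0, -0.02,0.19,0.5,0,0,0, -0.02,0.19,0.7,0,0,0, -0.02,0.19,0.7,0,0,0, -0.02,0.19,0.7,0,0,0]'
python3 -c "
from h import *
print(delta((.6097,-.1433,.03)))"
```

```text
time_s: 16.62
position: [0.4603, 0.0578, 0.1752]
tcp_rot: [180.0, 0.0, 90.0]
force: [-0.5, 0.1, -3.0]
finger_gap: 0.0594
grip_force: 66.1
time_s: 17.0
position: [0.4903, -0.0421, 0.1752]
tcp_rot: [180.0, -0.0, 90.0]
force: [0.7, -0.4, -3.1]
finger_gap: 0.0601
grip_force: 66.1
time_s: 17.38
position: [0.5917, -0.1424, 0.1751]
tcp_rot: [-180.0, -0.0, 90.0]
force: [1.1, 0.0, -1.7]
finger_gap: 0.0601
grip_force: 66.1
time_s: 18.0
position: [0.6102, -0.1431, 0.1065]
tcp_rot: [179.9, 0.0, 90.0]
force: [-0.1, 0.4, -1.4]
finger_gap: 0.06
grip_force: 66.1
(array([-0.001, -0.006,  0.765]), array([1.79910161e+02, 3.53485841e-02, 9.00106747e+01]))
```

```bash
python3 -m handwheel '[0,0,0.3,0,0,0, 0,0,0.55,0,0,0, 0,0,0.7,0,0,0, 0,0,0.75,0,0,0, 0,0,0.75,0,0,0, 0,0,0.75,0,0,0]'
python3 -m handwheel '[0,0,0,0,0,0, 0,0,0,0,0,0, 0,0,0,0,0,0, 0,0,0,0,0,0]' 1
python3 -m handwheel '[0,0,-0.3,0,0,0, 0,0,-0.7,0,0,0, 0,0,-1,0,0,0, 0,0,-1,0,0,0]'
python3 -c "
from h import *
cv2.imwrite('pics/w4.png',cv2.cvtColor(bot.grab_frame('wrist'),cv2.COLOR_RGB2BGR))
print(delta((.4274,-.1829,.07)))"
```

```text
time_s: 18.75
position: [0.6108, -0.1434, 0.0317]
tcp_rot: [179.8, 0.1, 90.0]
force: [0.3, 0.2, -0.4]
finger_gap: 0.06
grip_force: 66.2
time_s: 19.25
position: [0.6098, -0.1431, 0.0304]
tcp_rot: [180.0, 0.0, 90.0]
force: [0.1, -0.4, 0.1]
finger_gap: 0.0857
grip_force: 0.0
time_s: 19.75
position: [0.6118, -0.1438, 0.134]
tcp_rot: [179.6, 0.1, 90.0]
force: [0.0, 0.5, -0.3]
finger_gap: 0.0853
grip_force: 0.0
(array([-0.396, -1.832,  0.611]), array([1.79860114e+02, 4.98428703e-02, 9.00025346e+01]))
```

View pics/w4.png

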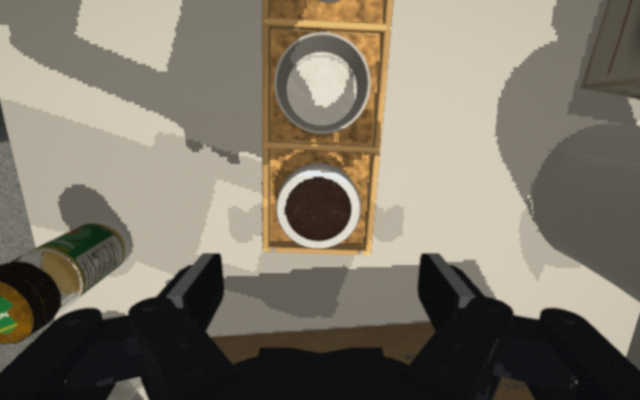

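The puck at (318,207) and the cup at (322,83) both sit inside their cells. On to the jar.

```bash
python3 -m handwheel '[-0.1,-0.2,-0.3,0,0,0, -0.25,-0.6,-0.5,0,0,0, -0.39,-1,-0.5,0,0,0]'
python3 -m handwheel '[0,-0.4,0,0,0,0, 0,-0.82,0,0,0,0, 0,-0.82,0.2,0,0,0, 0,-0.82,0.2,0,0,0, 0,-0.82,0.2,0,0,0]'
python3 -c "
from h import *
print(delta((.4274,-.1829,.07)))
print(px('wrist',(.4274,-.1829,.105)))
cv2.imwrite('pics/w5.png',cv2.cvtColor(bot.grab_frame('wrist'),cv2.COLOR_RGB2BGR))"
```

```text
time_s: 20.18
position: [0.5089, -0.1824, 0.1802]
tcp_rot: [180.0, 0.0, 90.0]
force: [0.5, -1.1, 0.0]
finger_gap: 0.0854
grip_force: 0.0
time_s: 20.8
position: [0.4276, -0.1819, 0.1597]
tcp_rot: [-179.9, -0.0, 90.0]
force: [-0.1, -0.7, 0.1]
finger_gap: 0.0852
grip_force: 0.0
(array([-0.011, -0.001,  0.897]), array([-1.79921945e+02, -4.95145589e-02,  9.00134582e+01]))
[318.90761708 229.48596208]
```

View pics/w5.png

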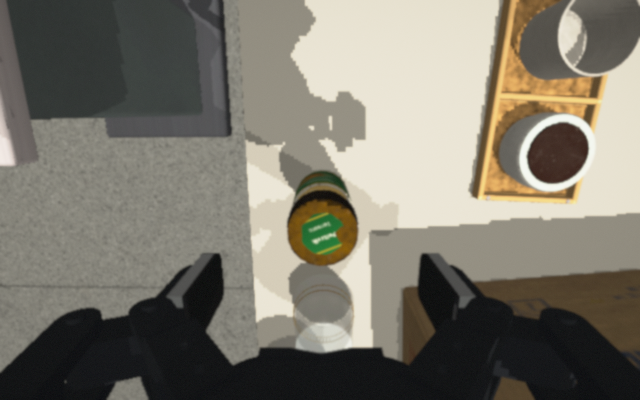

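The jar cap is at (322,229), as predicted. The box edge at (410,300) looks near, so I check its clearance.

```bash
python3 -c "
from h import *
print('base corner',w('scene',428,300,0).round(3), w('scene',438,235,.2).round(3))
for h in (.12,.16,.2,.25): print(h,w('top',467,204,h).round(3),w('top',454,106,h).round(3),px('scene',w('top',467,204,h)).round(0))"
```

```text
base corner [ 0.516 -0.292  0.   ] [ 0.519 -0.277  0.2  ]
0.12 [ 0.493 -0.261  0.12 ] [ 0.74  -0.235  0.12 ] [418. 263.]
0.16 [ 0.487 -0.249  0.16 ] [ 0.725 -0.224  0.16 ] [414. 249.]
0.2 [ 0.481 -0.236  0.2  ] [ 0.71  -0.212  0.2  ] [409. 233.]
0.25 [ 0.473 -0.221  0.25 ] [ 0.692 -0.197  0.25 ] [403. 213.]
```

The base corner is near (0.515, -0.295), clear of the gripper. I descend, grip the jar and carry it.

```bash
python3 -m handwheel '[0,0,0.3,0,0,0, 0,0,0.7,0,0,0, 0,0,0.88,0,0,0, 0,0,0.88,0,0,0]'
python3 -m handwheel '[0,0,0,0,0,0, 0,0,0,0,0,0, 0,0,0,0,0,0, 0,0,0,0,0,0, 0,0,0,0,0,0, 0,0,0,0,0,0]' -1
python3 -m handwheel '[0,0,-0.3,0,0,0, 0,0,-0.7,0,0,0, 0,0,-1,0,0,0]'
python3 -m handwheel '[0.1,0,-0.3,0,0,0, 0.35,0,-0.4,0,0,0, 0.7,0,-0.4,0,0,0, 1,0,-0.4,0,0,0]'
python3 -m handwheel '[0.35,0,0,0,0,0, 0.7,0,0,0,0,0, 1,0,0,0,0,0]'
python3 -m handwheel '[0.35,0.2,0,0,0,0, 0.7,0.5,0,0,0,0, 1,0.8,0,0,0,0]'
python3 -m handwheel '[0.35,0.35,0,0,0,0, 0.7,0.7,0,0,0,0, 1,1,0,0,0,0]'
python3 -m handwheel '[0.2,0.28,0,0,0,0, 0.2,0.28,0.2,0,0,0, 0.2,0.28,0.4,0,0,0, 0.2,0.28,0.4,0,0,0, 0.2,0.28,0.4,0,0,0]'
python3 -c "
from h import *
print(delta((.6358,.2376,.074)))"
```

```text
time_s: 21.35
position: [0.4271, -0.1814, 0.071]
tcp_rot: [-179.8, -0.1, 90.0]
force: [0.0, -0.3, -0.5]
finger_gap: 0.0852
grip_force: 0.0
time_s: 22.1
position: [0.4288, -0.1828, 0.074]
tcp_rot: [179.9, 0.1, 90.0]
force: [1.0, 0.5, 6.7]
finger_gap: 0.0429
grip_force: 61.1
time_s: 22.48
position: [0.4277, -0.182, 0.1736]
tcp_rot: [180.0, 0.0, 90.0]
force: [0.6, -0.2, -0.7]
finger_gap: 0.0428
grip_force: 61.1
time_s: 22.98
position: [0.4273, -0.081, 0.212]
tcp_rot: [-180.0, -0.0, 90.0]
force: [0.4, -0.0, -0.8]
finger_gap: 0.0428
grip_force: 61.1
time_s: 23.35
position: [0.4271, 0.0192, 0.2118]
tcp_rot: [-180.0, -0.0, 90.0]
force: [0.4, -0.1, -1.1]
finger_gap: 0.0427
grip_force: 61.1
time_s: 23.72
position: [0.508, 0.1194, 0.2119]
tcp_rot: [-180.0, 0.0, 90.0]
force: [0.6, -1.6, -0.1]
finger_gap: 0.0427
grip_force: 61.2
time_s: 24.1
position: [0.6084, 0.2193, 0.2114]
tcp_rot: [-179.9, 0.0, 90.0]
force: [0.9, -0.4, -0.5]
finger_gap: 0.0428
grip_force: 61.2
time_s: 24.72
position: [0.6352, 0.2374, 0.1722]
tcp_rot: [-180.0, 0.0, 90.0]
force: [0.3, -0.1, -0.4]
finger_gap: 0.0426
grip_force: 61.3
(array([0.002, 0.007, 0.982]), array([-1.79970647e+02,  9.94982336e-03,  8.99707421e+01]))
```

```bash
python3 -m handwheel '[0,0,0.3,0,0,0, 0,0,0.6,0,0,0, 0,0,0.8,0,0,0, 0,0,0.9,0,0,0, 0,0,0.95,0,0,0, 0,0,0.95,0,0,0]'
python3 -m handwheel '[0,0,0,0,0,0, 0,0,0,0,0,0, 0,0,0,0,0,0, 0,0,0,0,0,0]' 1
python3 -m handwheel '[0,0,-0.3,0,0,0, 0,0,-0.7,0,0,0, 0,0,-1,0,0,0, 0,0,-1,0,0,0]'
python3 -m handwheel '[-0.3,-0.3,0,0,0,0, -0.7,-0.7,0,0,0,0, -1,-1,0,0,0,0]'
python3 -m handwheel '[-0.4,-0.35,0,0,0,0, -0.8,-0.75,0,0,0,0, -1,-0.76,0,0,0,0, -1,-0.76,0,0,0,0, -1,-0.76,0,0,0,0]'
python3 -c "
from h import *
print(delta((.4595,.0312,.048)))"
```

```text
time_s: 25.48
position: [0.6366, 0.2382, 0.0786]
tcp_rot: [179.9, -0.0, 90.0]
force: [0.4, -0.0, -1.2]
finger_gap: 0.0427
grip_force: 61.2
time_s: 25.98
position: [0.6357, 0.238, 0.0774]
tcp_rot: [180.0, -0.0, 90.0]
force: [0.2, -0.4, -1.0]
finger_gap: 0.0857
grip_force: 0.0
time_s: 26.48
position: [0.6377, 0.2385, 0.1813]
tcp_rot: [179.6, -0.1, 90.0]
force: [-0.3, 0.7, -0.0]
finger_gap: 0.0851
grip_force: 0.0
time_s: 26.85
position: [0.5333, 0.1367, 0.1749]
tcp_rot: [-179.8, 0.0, 90.0]
force: [0.3, -0.0, 0.5]
finger_gap: 0.0854
grip_force: 0.0
time_s: 27.48
position: [0.4596, 0.0384, 0.1766]
tcp_rot: [-179.9, -0.0, 90.0]
force: [-0.2, -0.2, 0.3]
finger_gap: 0.0857
grip_force: 0.0
(array([-7.300e-02,  1.000e-03,  1.286e+00]), array([-1.79931993e+02, -2.68702736e-02,  9.00073289e+01]))
```

```bash
python3 -m handwheel '[-0.07,0,0.2,0,0,0, -0.07,0,0.3,0,0,0, -0.07,0,0.3,0,0,0, -0.07,0,0.3,0,0,0]'
python3 -c "
from h import *
print(delta((.4595,.0312,.048)))
print(px('wrist',(.4595,.0312,.102)))
cv2.imwrite('pics/w6.png',cv2.cvtColor(bot.grab_frame('wrist'),cv2.COLOR_RGB2BGR))"
```

```text
time_s: 27.98
position: [0.4601, 0.0313, 0.1477]
tcp_rot: [180.0, -0.0, 90.0]
force: [0.5, -0.4, -0.2]
finger_gap: 0.0853
grip_force: 0.0
(array([-0.002, -0.006,  0.997]), array([ 1.79973537e+02, -4.18366771e-03,  9.00382261e+01]))
[318.06320902 233.36245937]
```

View pics/w6.png

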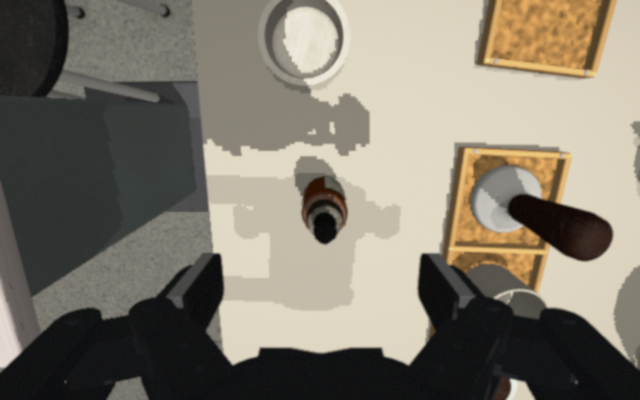

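The pipette tip is at (325,232), about 1 mm from where predicted. I grip the dropper and carry it to the narrow cell.

```bash
python3 -m handwheel '[0,0.01,0.3,0,0,0, 0,0.01,0.6,0,0,0, 0,0.01,0.85,0,0,0, 0,0.01,0.99,0,0,0, 0,0.01,0.99,0,0,0]'
python3 -m handwheel '[0,0,0,0,0,0, 0,0,0,0,0,0, 0,0,0,0,0,0, 0,0,0,0,0,0, 0,0,0,0,0,0, 0,0,0,0,0,0]' -1
python3 -m handwheel '[0,0,-0.3,0,0,0, 0,0,-0.6,0,0,0, 0,0,-0.8,0,0,0]'
python3 -m handwheel '[0.35,0.3,0,0,0,0, 0.7,0.65,0,0,0,0, 1,1,0,0,0,0]'
python3 -m handwheel '[0.32,0.35,0,0,0,0, 0.32,0.68,0,0,0,0, 0.32,0.68,0,0,0,0, 0.32,0.68,0,0,0,0, 0.32,0.68,0,0,0,0]'
python3 -c "
from h import *
print(delta((.629,.1629,.052)))"
```

```text
time_s: 28.65
position: [0.4603, 0.031, 0.0479]
tcp_rot: [-179.9, -0.0, 90.0]
force: [-0.3, -0.2, 1.0]
finger_gap: 0.0855
grip_force: 0.0
time_s: 29.4
position: [0.4616, 0.0309, 0.0493]
tcp_rot: [179.9, 0.0, 90.0]
force: [-0.4, 0.3, 6.0]
finger_gap: 0.0301
grip_force: 59.5
time_s: 29.78
position: [0.4606, 0.031, 0.129]
tcp_rot: [180.0, 0.0, 90.0]
force: [0.6, -0.1, -1.1]
finger_gap: 0.0307
grip_force: 59.7
time_s: 30.15
position: [0.5609, 0.1321, 0.1274]
tcp_rot: [-179.9, 0.0, 90.0]
force: [0.5, -1.0, -0.9]
finger_gap: 0.03
grip_force: 59.8
time_s: 30.78
position: [0.6275, 0.1627, 0.1278]
tcp_rot: [-179.9, 0.0, 90.0]
force: [0.5, -0.0, -0.9]
finger_gap: 0.0305
grip_force: 59.8
(array([0.002, 0.016, 0.758]), array([-1.79926881e+02,  9.34972165e-03,  8.99897782e+01]))
```

```bash
python3 -m handwheel '[0,0,0.3,0,0,0, 0,0,0.5,0,0,0, 0,0,0.65,0,0,0, 0,0,0.75,0,0,0, 0,0,0.75,0,0,0, 0,0,0.75,0,0,0]'
python3 -m handwheel '[0,0,0,0,0,0, 0,0,0,0,0,0, 0,0,0,0,0,0, 0,0,0,0,0,0]' 1
python3 -m handwheel '[0,0,-0.2,0,0,0, 0,0,-0.5,0,0,0, 0,0,-0.8,0,0,0, 0,0,-1,0,0,0]'
python3 -m handwheel '[-0.3,-0.3,-0.3,0,0,0, -0.7,-0.7,-0.6,0,0,0, -1,-1,-0.6,0,0,0]'
python3 -m handwheel '[0,-0.4,-0.2,0,0,0, 0,-0.8,-0.4,0,0,0, 0,-1,-0.4,0,0,0, 0,-1,-0.4,0,0,0, 0,-1,-0.4,0,0,0]'
python3 -c "
from h import *
a=cv2.cvtColor(bot.grab_frame('top'),cv2.COLOR_RGB2BGR)[110:260,190:460]
cv2.imwrite('pics/t7.png',cv2.resize(a,None,fx=2.9,fy=2.9,interpolation=cv2.INTER_CUBIC))
a=cv2.cvtColor(bot.grab_frame('scene'),cv2.COLOR_RGB2BGR)[120:300,190:450]
cv2.imwrite('pics/s7.png',cv2.resize(a,None,fx=3,fy=3,interpolation=cv2.INTER_CUBIC))"
```

```text
time_s: 31.52
position: [0.6291, 0.163, 0.0536]
tcp_rot: [180.0, -0.0, 90.0]
force: [-0.7, 0.4, -1.2]
finger_gap: 0.0306
grip_force: 59.8
time_s: 32.02
position: [0.6288, 0.163, 0.0534]
tcp_rot: [180.0, -0.0, 90.0]
force: [0.2, 0.5, -0.4]
finger_gap: 0.0857
grip_force: 0.0
time_s: 32.52
position: [0.6298, 0.1631, 0.1569]
tcp_rot: [179.8, -0.0, 90.0]
force: [-0.3, 0.1, 0.3]
finger_gap: 0.0856
grip_force: 0.0
time_s: 32.9
position: [0.5291, 0.0619, 0.2173]
tcp_rot: [179.7, 0.0, 90.0]
force: [0.3, -0.6, 0.5]
finger_gap: 0.0856
grip_force: 0.0
time_s: 33.52
position: [0.429, 0.063, 0.2534]
tcp_rot: [180.0, 0.0, 90.0]
force: [-0.7, -0.4, 0.5]
finger_gap: 0.0853
grip_force: 0.0
```

View pics/t7.png

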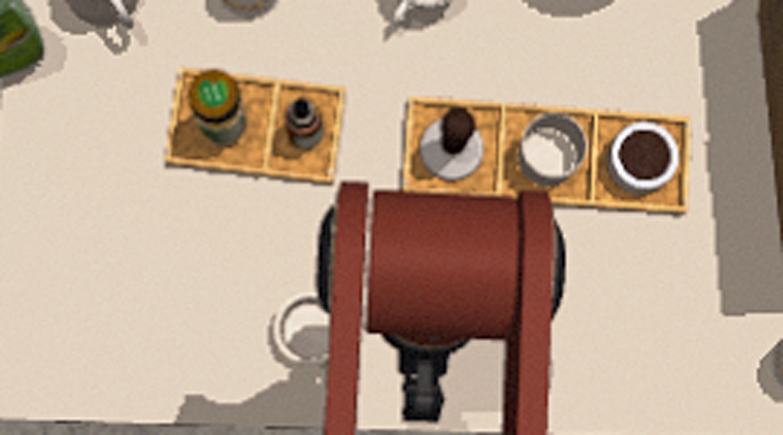

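View pics/s7.png

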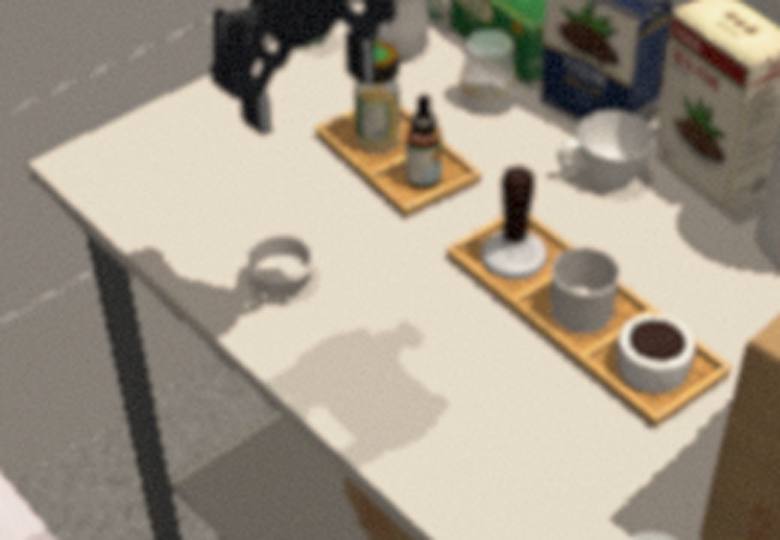

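Both views show all five things upright in the right cells. In the scene crop: jar (378,95), dropper (423,150), tamper (515,230), cup (585,290), puck (655,350). The basket at (280,268) has not moved and the gripper is clear of everything, so I hand in.

```bash
python3 -c "
from workcell import bot
print(bot.close_job())"
```

```text
the job is handed in; nothing more can be done
None
```

The job is handed in: both kits are made up with all five things upright in their own cells, the filter basket is where it stood, and it took about 34 s of the 112 s allowed.

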